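Lock the T-stud behind the bench block

ROBOT

A 7-joint arm with a two-finger parallel gripper is mounted at the origin on the work surface. World frame = base frame: x ahead of the robot, y to its left, z up, the work surface at z = 0. Lengths are in m, angles in rad, forces in N, time in s.
With the tool pointing down it reaches from about 0.4 to 0.875 m from the base axis. Payload 19.3 kg.
Tool frame: the origin (TCP) lies at the very end of the fingers, on their centre line; the grasp point (between the pads) lies 19 mm behind it; z points along the fingers, y is the line along which they close (so a half turn about z gives the same grasp; the last joint's range is limited). The gripper opens to 85 mm and grips with 20 to 120 N. Pads are 22 mm wide; open, the fingers measure 114 mm over their backs; the gripper's body (76 mm by 85 mm) begins 54 mm behind the grasp point. The pads swing forward as they close: fully open they stand 13 mm farther back than shut.
Start: joints at [-1.219, 0.521, -0.036, 1.599, 0.021, 1.021, -0.113], TCP at [0.256, 0.57, 0.231] pointing down, gripper open.
Joint ranges: [-2.91, 2.91], [-0.3, 2.13], [-1.5, 1.42], [0.17, 2.43], [-1.26, 4.41], [0.16, 1.93], [-2.52, 2.52]. Speed limits (rad/s): [1.89, 1.89, 2.39, 2.39, 3.01, 3.01, 3.01].

INTERFACE

Orientations are given as [roll, pitch, yaw] about the fixed x, y, z axes, in that order (R = Rz(yaw) Ry(pitch) Rx(roll)).
In Python, from workcell import bot gives the robot as it stands. The module is installed in compiled form; this text tells all that it offers.
- The arm moves only by the tool apply_moves, never from a script. Its arguments are lists of equal length, an entry for each row: "claw": the finger opening in m, from 0 to 0.0854; "xyz": the shift along the tool's x, y, z in m, a list of three; "twist": the turn, a rotation vector about the tool's x, y, z in rad, a list of three. A call has 1 to 20 rows; each row shifts and turns the commanded pose from where the row before left it, along the tool's axes as they then stand; what a row does not reach is not made up. A row lasts 1/10 s, in which the tool goes at most 50 mm and 8.59 degrees, less where a joint would pass 70% of its speed; a pose out of reach is approached as far as the arm can. A call with a gripper value outside its range is refused whole. The fingers move at their own pace and stop on an object; "force" is the grip in N (left out, the last holds). Time passes only in rows, so rows that do not move let the fingers close. It gives the time, the measured TCP pose, the force, the opening and the grip force at its end, in the units of the state.
- bot.observe(): the state, without advancing time (a new reading comes with each control period).
- bot.grab_frame(name): name is "scene" or "top"; returns a dict with "img" (384x512x3 uint8, red, green, blue), "vfov" (degrees; the focal length in pixels is half the picture's height over the tangent of half this angle, whatever the lens; pixels are square), "cx", "cy" (the principal point, pixels), "view" (4x4, takes a point from world to camera coordinates). Camera axes: x right, y up, looking along -z (the intrinsics and any distortion apply to the point x, -y, -z); pixel columns grow to the right and rows downward; lengths in m; the calibration is good to about 2 mm. A picture is of the moment at which its call begins. There is no depth.
- bot.job_done(): hands the job in; it is judged then, once.
Trained networks look in the newest picture that a camera, given by its name, has taken for a name from the list of things; names that differ only in an ending like _2 or _b are one class to them, and where a whole thing is asked for, a point or a joint stands for the part that bears it (a point fixed in the world has none). Each returns a list of dicts, best first, with "score" (0 to 1); they miss things now and then, are a little off and sometimes report something else, mostly with a low value. They report only what shows in the picture. A call takes as long as a camera call.
- bot.find_in(camera, query): "position" ([x, y, z] in m, in world coordinates, good to about 4 mm: the middle of the surface that is visible of it).
The state is a dict: "clock": time; "qpos": joint angles; "qd": joint speeds; "joint_efforts": joint torques, N m; "position": TCP position; "tool_rot": TCP orientation; "force": force on the tool from outside, world axes, zero at the start; "moment": the same for the moment, N m; "grip_width": finger opening in m; "finger_force": force on a finger pad.
Only numpy, scipy, OpenCV 4.12 (cv2) and the standard library are available. Lean on these libraries where they do the work, as an engineer would, in place of code of your own. Each camera call takes 0.05 s, during which the arm holds its last target. There are 200 camera calls.

TASK

Take the steel T-stud out of its wooden stand, drop its head into the slot of the aluminium rail with the wing along the slot, and slide it along so that its collar pushes the wooden forming block up against the rail's sprung end stop, which you have to find by feel. Press the block home with about 10 N, never over 18 N, and while it is pressed turn the stud a quarter turn, so that it locks crosswise under the slot's lips and keeps the block clamped; then let go. Leave the bowl, the jar and the hammer where they are.

Things in the scene. Friction and masses are not known exactly. Their poses are not given: they have to be found in the camera images.
- t_stud: Loose upright steel T-stud, about 220 g, in the wooden stand, collar resting on its top. Origin: centre of the collar's underside; z up, x along wing and head. Collar 32 mm in diameter, 8 mm thick; above it a neck 16 mm in diameter, then the wing. Below the origin a shank 11 mm in diameter, 8 mm long, and the head.
- wing (a point): Grip point 46 mm above the stud's origin, in its flat upright wing (handle): 30 mm (stud x) by 12 mm (stud y), from 24 to 64 mm above the origin. Grip it here across the 12 mm, and the fingertips pass above the block.
- head (a point): Centre of the bottom of the stud's rectangular head, 16 mm below the stud's origin. The head is 28 mm (stud x) by 12 mm (stud y) by 8 mm thick.
- stand: Fixed wooden block, 75 by 60 by 30 mm high, with a blind rectangular slot 33 by 17 mm (long side along its x), 25 mm deep, in its top, in which the stud's head hangs loosely. Origin: centre of its underside.
- rail: Fixed aluminium T-slot rail, 340 mm long (its x), 60 mm wide, 30 mm high. Origin: centre of its underside; z up. Slot along x from end to end: 15.5 mm wide between the lips, 34 mm below them, floor 22 mm below the rail's top. Near the +x end a steel end stop, 18 mm high, with a sprung pad before it: it yields from 4 N on, 1 mm per 2 N, 12 mm at most.
- slot_mouth (a point): On the slot's centre line (axes as the rail's), level with the rail's top, 105 mm from the rail's middle, away from the stop: clear for dropping in. The lips are 7.5 mm thick at the slot's edge, their undersides sloping down to 9 mm farther out: with the collar down on the rail, a quarter turn either way draws the head's ends under the slopes and pulls the collar tight (springy).
- block: Loose wooden block, 64 by 64 by 18 mm high, about 90 g, on the rail; a key 12.5 mm wide, 6 mm deep under it runs in the slot. Origin: centre of its underside, at rail-top level. The end stop beyond it (rail +x) is set anew each time, unmeasured: the face of its pad is 70 to 127 mm from the rail's middle, 10 to 95 mm past the block. The block slides with 1 to 2 N.
- bowl: White ceramic bowl, 100 mm across, 35 mm high, a bystander. Origin: centre of its underside.
- jar: Small amber glass jar with a steel lid, 52 mm across, 60 mm high, a bystander. Origin: centre of its underside.
- hammer: Hammer 220 mm long lying on the table, handle to its -x, a bystander. Origin: its underside, near mid-length.

How it is judged:
By the outcome, as a careful person would: the job done as asked, in the order asked, and still so for the second after the job is handed in, with the robot touching nothing.
It also fails if it takes over 64 s, if anything falls off the work surface, if the arm or the gripper's body presses on something with over 40 N, if the wrist force passes 120 N, or if a joint passes its speed limit or range.

## Working session

There is one attempt and no reset: what is moved stays moved. The work goes in short steps, Python scripts to look and compute and a tool call to move; the robot and the scene stay as the last step left them, time stands still between calls to the robot, and variables do not carry over. Pictures are saved under pics/ and viewed, at most 10 in all, crops included, and the job is handed in when it is done.

Besides the shell and the picture viewer there is one more tool, called after ">>>" as a command line: name --argument value ..., lists and objects as JSON in quotes. apply_moves: Moves the arm, as the interface text tells. Its arguments: {"type":"object","properties":{"claw":{"type":"array"},"xyz":{"type":"array"},"twist":{"type":"array"},"force":{"type":"number"}},"required":["claw","xyz","twist"]}

```bash
mkdir -p pics
cat > h.py <<'E'
from workcell import bot
import numpy as np, cv2
def K(f):
    fl=f["img"].shape[0]/2/np.tan(np.radians(f["vfov"])/2); return fl
def proj(f,p):
    p=np.atleast_2d(p); c=(np.c_[p,np.ones(len(p))]@np.array(f["view"]).T)[:,:3]; fl=K(f)
    return np.c_[f["cx"]+fl*c[:,0]/-c[:,2], f["cy"]-fl*c[:,1]/-c[:,2]]
def back(f,uv,z):
    uv=np.atleast_2d(uv); V=np.array(f["view"]); R=V[:3,:3]; o=-R.T@V[:3,3]; fl=K(f)
    d=np.c_[(uv[:,0]-f["cx"])/fl,-(uv[:,1]-f["cy"])/fl,-np.ones(len(uv))]@R
    return o+d*((z-o[2])/d[:,2])[:,None]
def save(f,n): cv2.imwrite("pics/"+n,f["img"][:,:,::-1])
E
python3 - <<'E'
from h import *
np.set_printoptions(precision=4,suppress=True)
for c in ["scene","top"]:
    f=bot.grab_frame(c); save(f,c+"0.png"); print(c,{k:f[k] for k in f if k!="img"})
    for q in ["t_stud","stand","rail","block","bowl","jar","hammer","wing"]:
        print(q,[(round(d["score"],2),np.round(d["position"],4)) for d in bot.find_in(c,q)[:2]])
s=bot.observe(); print(s)
E
```

```text
scene {'vfov': 56.661786394578776, 'cx': 252.683024101864, 'cy': 188.6653417677688, 'view': array([[ 0.489 ,  0.8722,  0.0121, -0.2373],
       [-0.4817,  0.2585,  0.8373,  0.2042],
       [ 0.7272, -0.4153,  0.5466, -1.1828],
       [ 0.    ,  0.    ,  0.    ,  1.    ]])}
t_stud [(0.68, array([ 0.5462, -0.2419,  0.0585]))]
stand [(0.64, array([ 0.5604, -0.251 ,  0.0313]))]
rail [(0.59, array([0.5664, 0.0412, 0.0293]))]
block [(0.6, array([0.5705, 0.0982, 0.0477]))]
bowl [(0.66, array([0.7653, 0.1921, 0.0208])), (0.36, array([0.5691, 0.0421, 0.0253]))]
jar [(0.7, array([ 0.7799, -0.1016,  0.0501]))]
hammer [(0.91, array([0.3622, 0.2154, 0.0206]))]
wing [(0.95, array([ 0.5367, -0.2402,  0.0547]))]
top {'vfov': 42.98291902616451, 'cx': 248.2855611797655, 'cy': 191.77982860982857, 'view': array([[-0.0166, -0.9999,  0.0016, -0.0454],
       [ 0.977 , -0.0159,  0.2128, -0.556 ],
       [-0.2127,  0.0051,  0.9771, -1.1109],
       [ 0.    ,  0.    ,  0.    ,  1.    ]])}
t_stud [(0.65, array([ 0.5293, -0.2406,  0.0684]))]
stand [(0.75, array([ 0.5266, -0.2392,  0.0279]))]
rail [(0.88, array
[... 172 characters left out ...]
[(0.57, array([ 0.7552, -0.0926,  0.0645])), (0.47, array([0.3569, 0.2319, 0.0285]))]
hammer [(0.81, array([0.3526, 0.2312, 0.0245]))]
wing [(0.76, array([ 0.5318, -0.2413,  0.0679]))]
{'clock': 0.9, 'qpos': array([-1.2192,  0.5214, -0.0363,  1.5995,  0.0212,  1.0211, -0.1128]), 'qd': array([-0.0008,  0.0027,  0.0011, -0.0003, -0.0003,  0.0003, -0.0006]), 'joint_efforts': array([  0.0009, -92.6846,   1.979 , -37.0276,   0.0181,   0.0013,
        -0.    ]), 'position': array([0.2559, 0.5702, 0.2313]), 'tool_rot': array([-3.1415,  0.    ,  2.7198]), 'force': array([ 0.2594,  0.0945, -0.2217]), 'moment': array([ 0.0219,  0.021 , -0.0835]), 'finger_force': 0.0, 'grip_width': 0.08559907086183383}
```

View pics/top0.png

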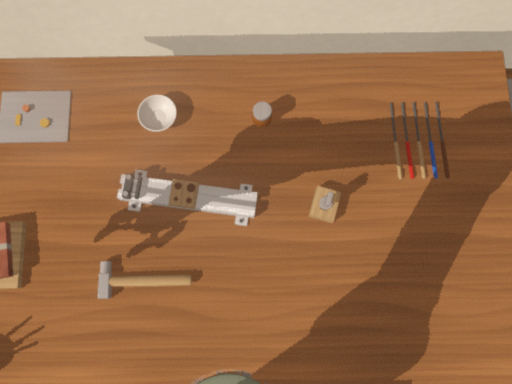

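View pics/scene0.png

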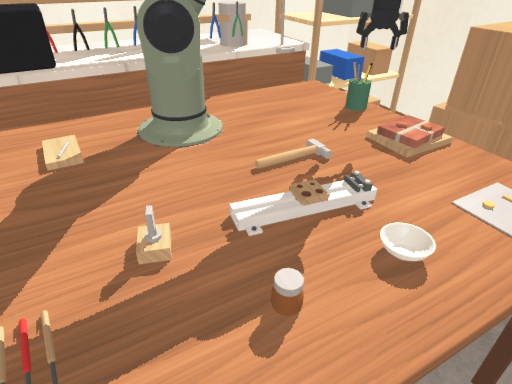

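Run:
```python
import cv2,numpy as np
t=cv2.imread("pics/top0.png"); s=cv2.imread("pics/scene0.png")
a=cv2.resize(t[165:231,110:270],None,fx=5,fy=5,interpolation=3)
b=cv2.resize(t[180:228,300:350],None,fx=5,fy=5,interpolation=3)
c=cv2.resize(s[198:270,130:180],None,fx=3.33,fy=3.33,interpolation=3)[:240]
d=cv2.resize(s[170:230,225:385],None,fx=2.4,fy=2.4,interpolation=3)
im=np.zeros((600,800,3),np.uint8); im[:330]=a; im[335:335+240,:250]=b; im[335:335+c.shape[0],252:252+c.shape[1]]=c
im[335:335+d.shape[0],416:416+d.shape[1]]=d[:,:384]
cv2.imwrite("pics/crop0.png",im)
```

```text
(no output)
```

View pics/crop0.png

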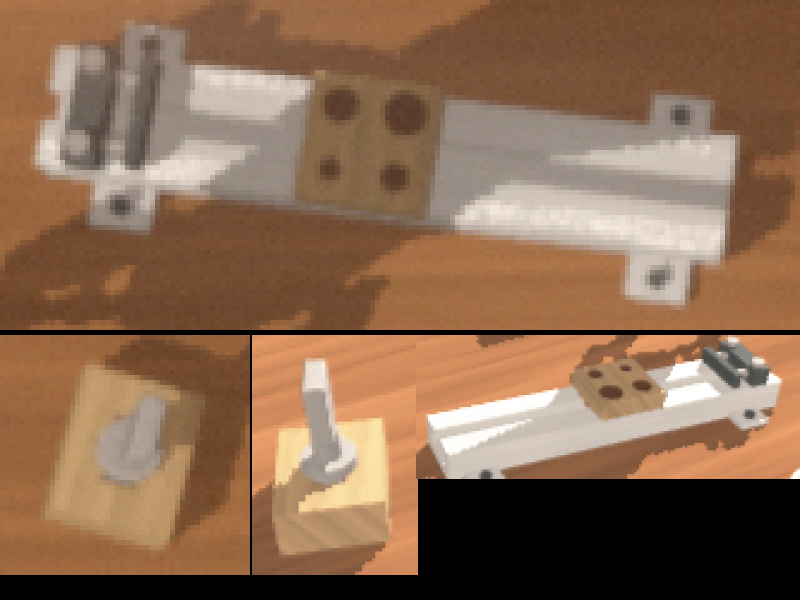

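Run:
```python
from h import *
np.set_printoptions(precision=4,suppress=True)
f=bot.grab_frame("top")
def c(p): return np.array(p)/5+[110,165]-0.4
R=back(f,c([(738,137),(722,262),(38,172),(60,50)]),0.03); print("rail corners\n",R, np.linalg.norm(R-np.roll(R,-1,0),axis=1))
print("mid",R.mean(0)); d=(R[2]+R[3])-(R[0]+R[1]); yaw=np.arctan2(d[1],d[0]); print("yaw",yaw, np.degrees(yaw))
B=back(f,c([(445,98),(430,215),(297,205),(315,70)]),0.048); print("block",B,np.linalg.norm(B-np.roll(B,-1,0),axis=1),B.mean(0))
S=back(f,(np.array([(88,30),(203,60),(165,213),(45,182)])/5+[300,180])-.4,0.03); print("stand",S,np.linalg.norm(S-np.roll(S,-1,0),axis=1),S.mean(0))
d=(S[0]+S[1])-(S[2]+S[3]); print("standyaw",np.degrees(np.arctan2(d[1],d[0])))
C=back(f,(np.array([(128,115)])/5+[300,180])-.4,0.038); print("collar",C)
W=back(f,(np.array([(148,68),(133,135-15)])/5+[300,180])-.4,0.094);print("wing top",W)
g=bot.grab_frame("scene")
def p(q,o,s): return (np.array(q)/s+o)-.4
print("scene stand top", back(g,p([(280-252,430-335),(383-252,418-335),(388-252,513-335),(275-252,525-335)],[130,198],3.33),0.03))
print("scene collar",back(g,p([(329-252,455-335)],[130,198],3.33),0.038))
print("scene wingtop",back(g,p([(314-252,361-335)],[130,198],3.33),0.094))
print("scene block top corners",back(g,p([(573-416,364-335),(636-416,356-335),(665-416,397-335),(600-416,418-335)],[225,170],2.4),0.048))
print("scene railend top corners",back(g,p([(428-416,415-335),(449-416,438-335+8)],[225,170],2.4),0.03))
s=bot.observe(); print(s["clock"],s["force"])
```

```text
rail corners
 [[ 0.5608 -0.0766  0.03  ]
 [ 0.4986 -0.0675  0.03  ]
 [ 0.5488  0.2674  0.03  ]
 [ 0.6105  0.259   0.03  ]] [0.0628 0.3387 0.0622 0.3392]
mid [0.5547 0.0956 0.03  ]
yaw 1.422982643623368 81.53089979998748
block [[0.5787 0.066  0.048 ]
 [0.5209 0.073  0.048 ]
 [0.5268 0.1371 0.048 ]
 [0.5937 0.1295 0.048 ]] [0.0582 0.0644 0.0673 0.0652] [0.555  0.1014 0.048 ]
stand [[ 0.5746 -0.2252  0.03  ]
 [ 0.5585 -0.2812  0.03  ]
 [ 0.4827 -0.2584  0.03  ]
 [ 0.4989 -0.2007  0.03  ]] [0.0583 0.0791 0.0599 0.0795] [ 0.5287 -0.2414  0.03  ]
standyaw -17.34904704015155
collar [[ 0.53   -0.2415  0.038 ]]
wing top [[ 0.5414 -0.2427  0.094 ]
 [ 0.5168 -0.2344  0.094 ]]
scene stand top [[ 0.4889 -0.2617  0.03  ]
 [ 0.5068 -0.2047  0.03  ]
 [ 0.5876 -0.2284  0.03  ]
 [ 0.5678 -0.2843  0.03  ]]
scene collar [[ 0.5347 -0.2444  0.038 ]]
scene wingtop [[ 0.5215 -0.241   0.094 ]]
scene block top corners [[0.5168 0.0795 0.048 ]
 [0.5335 0.1417 0.048 ]
 [0.6024 0.1209 0.048 ]
 [0.6011 0.0502 0.048 ]]
scene railend top corners [[ 0.5036 -0.0681  0.03  ]
 [ 0.5534 -0.0725  0.03  ]]
1.0 [-0.2187 -0.3111 -0.8584]
```

```bash
cat >> h.py <<'E'
def go(*pts):
    "pts: (x,y,z,yawdeg) in turn; prints tool-frame shift totals in mm and twist deg for each (twist applied after the shift)"
    s=bot.observe(); p=np.array(s["position"]); yw=s["tool_rot"][2]
    print("now",np.round(p,4),"yaw",round(np.degrees(yw),2),"rp",np.round(s["tool_rot"][:2],3),"F",np.round(s["force"],2),"t",s["clock"],"w",s["grip_width"],"q7",s["qpos"][6])
    for x,y,z,a in pts:
        d=np.array([x,y,z])-p
        t=[np.cos(yw)*d[0]+np.sin(yw)*d[1], np.sin(yw)*d[0]-np.cos(yw)*d[1], -d[2]]
        dy=(np.radians(a)-yw+np.pi)%(2*np.pi)-np.pi
        print("shift mm",np.round(np.array(t)*1e3,1),"twist z rad",round(-dy,4)); p=np.array([x,y,z]); yw=np.radians(a)
E
python3 -c "
from h import *
go((0.45,0.3,0.231,155.84),(0.529,-0.241,0.2,155.84),(0.529,-0.241,0.14,163))"
```

```text
now [0.2559 0.5702 0.2313] yaw 155.83 rp [-3.142  0.   ] F [-0.22 -0.31 -0.86] t 1.0 w 0.08548896945796898 q7 -0.11281696774746533
shift mm [-287.7 -167.     0.3] twist z rad -0.0001
shift mm [-293.5 -461.3   31. ] twist z rad -0.0
shift mm [ 0.  0. 60.] twist z rad -0.125
```

>>> apply_moves --claw '[0.06,0.06,0.06,0.06,0.06,0.06,0.06,0.06,0.06,0.06,0.06,0.06,0.06,0.06,0.06,0.06,0.06,0.06,0.06,0.06]' --xyz '[[-0.036,-0.0209,0],[-0.036,-0.0209,0],[-0.036,-0.0209,0],[-0.036,-0.0209,0],[-0.036,-0.0209,0],[-0.036,-0.0209,0],[-0.036,-0.0209,0],[-0.036,-0.0209,0],[-0.0245,-0.0384,0.0026],[-0.0245,-0.0384,0.0026],[-0.0245,-0.0384,0.0026],[-0.0245,-0.0384,0.0026],[-0.0245,-0.0384,0.0026],[-0.0245,-0.0384,0.0026],[-0.0245,-0.0384,0.0026],[-0.0245,-0.0384,0.0026],[-0.0245,-0.0384,0.0026],[-0.0245,-0.0384,0.0026],[-0.0245,-0.0384,0.0026],[-0.0245,-0.0384,0.0026]]' --twist '[[0,0,0],[0,0,0],[0,0,0],[0,0,0],[0,0,0],[0,0,0],[0,0,0],[0,0,0],[0,0,0],[0,0,0],[0,0,0],[0,0,0],[0,0,0],[0,0,0],[0,0,0],[0,0,0],[0,0,0],[0,0,0],[0,0,-0.06],[0,0,-0.065]]'

```text
clock: 3.0
position: [0.5323, -0.2425, 0.2002]
tool_rot: [3.142, 0.0, 2.847]
force: [0.8, 0.4, 0.1]
grip_width: 0.0599
finger_force: 0.0
```

>>> apply_moves --claw '[0.06,0.06,0.06,0.06]' --xyz '[[0.002,0.001,0.03],[0,0,0.03],[0,0,0.02],[0,0,0]]' --twist '[[0,0,0],[0,0,0],[0,0,0],[0,0,0]]'

```text
clock: 3.4
position: [0.5295, -0.2386, 0.1178]
tool_rot: [3.141, -0.004, 2.845]
force: [-1.1, 0.0, 0.6]
grip_width: 0.0598
finger_force: 0.0
```

Run:
```python
from h import *
g=bot.grab_frame("scene"); f=bot.grab_frame("top")
a=cv2.resize(g["img"][140:290,90:230],None,fx=2.85,fy=2.85,interpolation=3); b=cv2.resize(f["img"][150:250,270:370],None,fx=4,fy=4,interpolation=3)
im=np.zeros((430,800,3),np.uint8); im[:a.shape[0],:a.shape[1]]=a[:430]; im[:400,400:]=b
cv2.imwrite("pics/c1.png",im[:,:,::-1])
print("tip proj scene",(proj(g,bot.observe()["position"])-[90,140])*2.85)
go((0.529,-0.241,0.057,163))
```

```text
tip proj scene [[166.70395138 158.70795722]]
now [ 0.531  -0.2391  0.1206] yaw 162.99 rp [-3.141  0.   ] F [ 0.35 -0.27  0.04] t 3.5 w 0.060011222793176805 q7 1.6887712701229094
shift mm [ 1.4 -2.4 63.6] twist z rad -0.0001
```

View pics/c1.png

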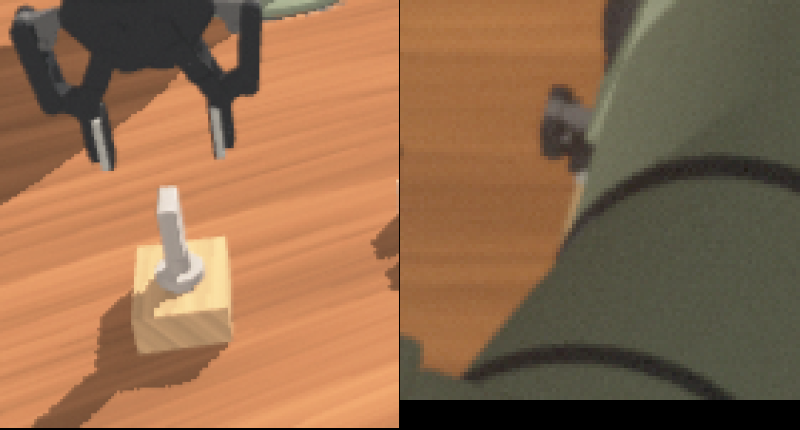

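>>> apply_moves --claw '[0.05,0.045,0.045,0.04,0.04,0.0,0.0,0.0,0.0,0.0,0.0]' --xyz '[[0.001,-0.002,0.013],[0,0,0.015],[0,0,0.015],[0,0,0.015],[0,0,0.005],[0,0,0],[0,0,0],[0,0,0],[0,0,0],[0,0,0],[0,0,0]]' --twist '[[0,0,0],[0,0,0],[0,0,0],[0,0,0],[0,0,0],[0,0,0],[0,0,0],[0,0,0],[0,0,0],[0,0,0],[0,0,0]]' --force 60

```text
clock: 4.6
position: [0.5294, -0.2406, 0.0573]
tool_rot: [3.142, 0.0, 2.845]
force: [0.1, -1.3, -1.4]
grip_width: 0.011
finger_force: 59.5
```

Run:
```python
from h import *
g=bot.grab_frame("scene")
cv2.imwrite("pics/c2.png",cv2.resize(g["img"][150:290,90:230],None,fx=3,fy=3,interpolation=3)[:,:,::-1])
y=np.radians(81.5); c=np.array([.555,.0956]); m=c-.105*np.array([np.cos(y),np.sin(y)])
go((0.53,-0.241,0.11,163),(m[0],m[1],0.11,163),(m[0],m[1],0.075,81.5))
```

```text
now [ 0.5293 -0.2406  0.0572] yaw 163.0 rp [-3.142  0.   ] F [ 0.27  0.57 -3.29] t 4.65 w 0.011252527750167973 q7 1.7030043533683827
shift mm [ -0.8  -0.2 -52.8] twist z rad -0.0001
shift mm [ 59.  225.4  -0. ] twist z rad -0.0
shift mm [ 0.  0. 35.] twist z rad 1.4224
```

View pics/c2.png

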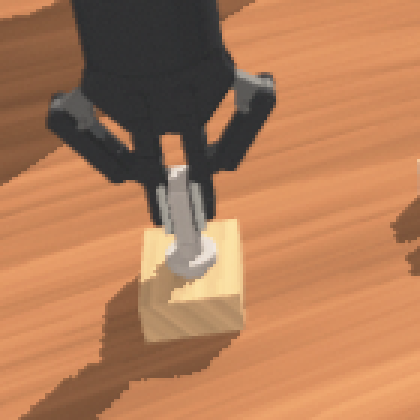

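>>> apply_moves --claw '[0.0,0.0,0.0,0.0,0.0,0.0,0.0,0.0,0.0,0.0,0.0,0.0,0.0,0.0,0.0,0.0,0.0]' --xyz '[[0,0,-0.01],[0,0,-0.015],[0,0,-0.015],[0,0,-0.015],[0.0118,0.0451,0],[0.0118,0.0451,0],[0.0118,0.0451,0],[0.0118,0.0451,0],[0.0118,0.0451,0],[0,0,0],[0,0,0],[0,0,0],[0,0,0],[0,0,0],[0,0,0],[0,0,0],[0,0,0]]' --twist '[[0,0,0],[0,0,0],[0,0,0],[0,0,0],[0,0,0],[0,0,0],[0,0,0],[0,0,0],[0,0,0.142],[0,0,0.142],[0,0,0.142],[0,0,0.142],[0,0,0.142],[0,0,0.142],[0,0,0.142],[0,0,0.142],[0,0,0.142]]'

```text
clock: 6.35
position: [0.5392, -0.0073, 0.1133]
tool_rot: [3.14, -0.001, 1.561]
force: [0.3, 1.2, -2.8]
grip_width: 0.0113
finger_force: 59.7
```

Run:
```python
from h import *
np.set_printoptions(precision=4,suppress=True)
g=bot.grab_frame("scene"); f=bot.grab_frame("top")
a=g["img"][120:250,190:330]; b=f["img"][150:235,180:290]
a=cv2.resize(a,None,fx=3,fy=3,interpolation=3); b=cv2.resize(b,None,fx=3.4,fy=3.4,interpolation=3)
im=np.zeros((400,800,3),np.uint8); im[:390,:420]=a; im[:b.shape[0],422:422+b.shape[1]]=b[:,:378]
cv2.imwrite("pics/c3.png",im[:,:,::-1])
# collar in the gripped picture, held against TCP
c=back(g,np.array([[192,257]])/3+[90,150]-.4,0.036)[0]; print("collar at grip",c)
y=np.radians(163); d=c[:2]-[.5293,-.2406]; print("in tool x,y", d@[np.cos(y),np.sin(y)], d@[np.sin(y),-np.cos(y)])
for q in ["wing","t_stud","rail","block","slot_mouth"]:
    for cam in ["scene","top"]:
        print(q,cam,[(round(e["score"],2),np.round(e["position"],4)) for e in bot.find_in(cam,q)[:1]])
go((.5395,-.0082,.07,81.5))
```

```text
collar at grip [ 0.5377 -0.2439  0.036 ]
in tool x,y -0.009005260291423046 -0.0006919984435712441
wing scene []
wing top [(0.74, array([ 0.5474, -0.0344,  0.0304]))]
t_stud scene [(0.54, array([ 0.5486, -0.0151,  0.0938]))]
t_stud top [(0.17, array([ 0.7557, -0.0919,  0.0614]))]
rail scene [(0.75, array([ 0.5484, -0.0149,  0.0925]))]
rail top [(0.63, array([ 0.5492, -0.0276,  0.0307]))]
block scene [(0.65, array([0.5706, 0.0975, 0.0505]))]
block top []
slot_mouth scene [(0.81, array([0.5683, 0.0419, 0.0243]))]
slot_mouth top [(0.69, array([ 0.7569, -0.0918,  0.0624]))]
now [ 0.5388 -0.0079  0.1121] yaw 89.79 rp [-3.142 -0.   ] F [-1.16 -0.58 -2.33] t 6.95 w 0.011050941515629046 q7 0.30658492944024957
shift mm [-0.3  0.7 42.1] twist z rad 0.1448
```

View pics/c3.png

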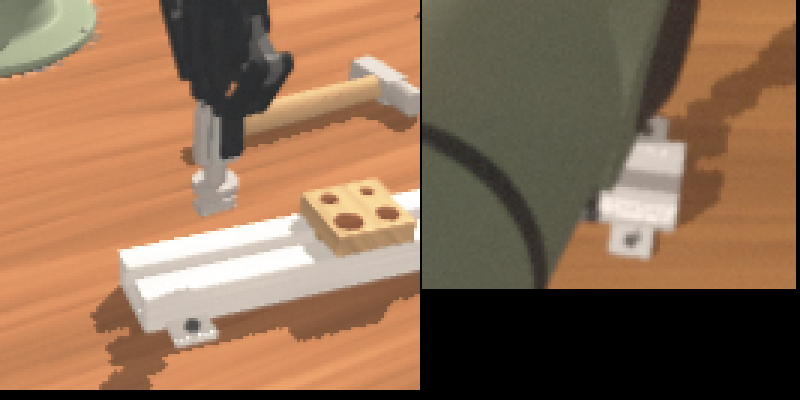

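Run:
```python
from h import *
np.set_printoptions(precision=1,suppress=True)
g=bot.grab_frame("scene"); f=bot.grab_frame("top"); s=bot.observe(); p=np.array(s["position"]); y=s["tool_rot"][2]
T=np.array([np.cos(y),np.sin(y),0]); print("t",s["clock"])
q=lambda P:(proj(g,P)-[190,120]+.4)*3
for o in (-.006,0,.006):
    print(o,"wing top,collar top,collar bottom,head bottom",q([p+o*T+[0,0,dz] for dz in (.037,-.019,-.027,-.043)]).tolist())
u=np.radians(81.5); X=np.array([np.cos(u),np.sin(u),0]); Y=np.array([-np.sin(u),np.cos(u),0]); c=np.array([.5547,.0956,.03])
print("rail end top corners/slot edges",q([c-.17*X+k*Y for k in (.03,.00775,-.00775,-.03)]))
qt=lambda P:(proj(f,P)-[180,150]+.4)*3.4+[422,0]
print("top cam same",qt([c-.17*X+k*Y for k in (.03,.00775,-.00775,-.03)]))
b=c+.001*X;print("block corners",q([c+[0,0,.018]+i*.032*X+j*.032*Y for i,j in((-1,1),(1,1),(1,-1),(-1,-1))]))
im=cv2.resize(g["img"][145:235,225:345],None,fx=6,fy=6,interpolation=3)
cv2.imwrite("pics/c4.png",im[:,:,::-1])
```

```text
t 7.05
-0.006 wing top,collar top,collar bottom,head bottom [[213.44725818451198, 107.18084388288992], [211.455457950595, 179.5677595622095], [211.18438886332328, 189.41907639081592], [210.65176489775942, 208.7759403109686]]
0 wing top,collar top,collar bottom,head bottom [[221.29585150003763, 105.20150186860303], [218.98471102478177, 177.42747203489014], [218.67012991432156, 187.25851698530678], [218.05197268125377, 206.57668753861049]]
0.006 wing top,collar top,collar bottom,head bottom [[229.08962040959395, 103.23598605804204], [226.46354779887, 175.30151599267435], [226.10604074152954, 185.11233974422933], [225.40349215001217, 204.39190434795816]]
rail end top corners/slot edges [[117.7 247.4]
 [127.2 264.5]
 [134.1 276.8]
 [144.4 295.3]]
top cam same [[675.7 227.4]
 [679.7 197.1]
 [682.4 176.2]
 [686.4 146.3]]
block corners [[290.6 190.8]
 [365.5 175.9]
 [408.  219.2]
 [329.3 236.1]]
```

View pics/c4.png

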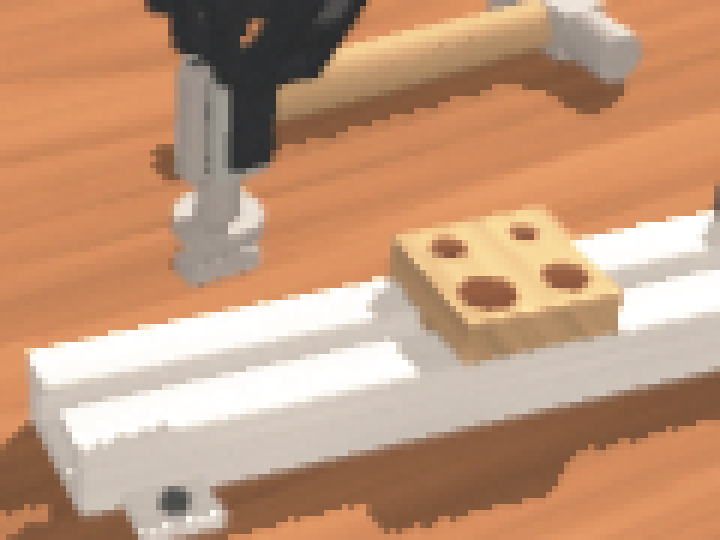

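>>> apply_moves --claw '[0.0,0.0,0.0,0.0,0.0,0.0,0.0]' --xyz '[[0,0.0005,0.015],[0,0,0.015],[0,0,0.004],[0,0,0.003],[0,0,0.003],[0,0,0.002],[0,0,0]]' --twist '[[0,0,0.072],[0,0,0.073],[0,0,0],[0,0,0],[0,0,0],[0,0,0],[0,0,0]]'

```text
clock: 7.75
position: [0.54, -0.0079, 0.0705]
tool_rot: [3.14, -0.0, 1.423]
force: [3.2, -0.7, -3.9]
grip_width: 0.0116
finger_force: 59.8
```

>>> apply_moves --claw '[0.0,0.0,0.0,0.0,0.0]' --xyz '[[0,0,0.002],[0,0,0.003],[0,0,0.003],[0,0,0],[0,0,0]]' --twist '[[0,0,0],[0,0,0],[0,0,0],[0,0,0],[0,0,0]]'

```text
clock: 8.25
position: [0.5398, -0.0078, 0.0618]
tool_rot: [3.141, 0.0, 1.422]
force: [7.4, -0.7, -6.7]
grip_width: 0.0113
finger_force: 59.3
```

Run:
```python
from h import *
for i in range(4):
    bot.grab_frame("scene"); s=bot.observe(); print(s["position"].round(4),s["force"].round(2),s["moment"].round(2))
```

```text
[ 0.5398 -0.0078  0.0619] [ 6.89 -1.06 -5.64] [-0.24 -1.78 -0.02]
[ 0.5398 -0.0078  0.0619] [ 6.78 -1.48 -6.49] [-0.23 -1.79 -0.02]
[ 0.5398 -0.0078  0.0619] [ 7.23 -0.37 -6.47] [-0.25 -1.76  0.01]
[ 0.5398 -0.0078  0.0619] [ 7.3  -1.81 -6.49] [-0.22 -1.78  0.03]
```

>>> apply_moves --claw '[0.0,0.0,0.0]' --xyz '[[0,0.001,0],[0,0,0],[0,0,0]]' --twist '[[0,0,0],[0,0,0],[0,0,0]]'

```text
clock: 8.75
position: [0.5401, -0.0078, 0.0619]
tool_rot: [-3.141, 0.0, 1.422]
force: [3.3, -1.1, -3.9]
grip_width: 0.0113
finger_force: 59.8
```

>>> apply_moves --claw '[0.0,0.0,0.0,0.0,0.0,0.0]' --xyz '[[0,0.0018,0],[0,0,0.0025],[0,0,0.001],[0,0,0.001],[0,0,0],[0,0,0]]' --twist '[[0,0,0],[0,0,0],[0,0,0],[0,0,0],[0,0,0],[0,0,0]]'

```text
clock: 9.35
position: [0.542, -0.0082, 0.0576]
tool_rot: [-3.141, 0.0, 1.422]
force: [0.2, 0.6, -1.9]
grip_width: 0.0111
finger_force: 60.1
```

>>> apply_moves --claw '[0.0,0.0,0.0,0.0,0.0,0.0,0.0,0.0,0.0,0.0,0.0,0.0,0.0,0.0,0.0,0.0,0.0]' --xyz '[[0.005,0,0],[0.005,0,0],[0.005,0,0],[0.005,0,0],[0.005,0,0],[0.005,0,0],[0.005,0,0],[0.005,0,0],[0.005,0,0],[0.005,0,0],[0.005,0,0],[0.004,0,0],[0.004,0,0],[0.004,0,0],[0.004,0,0],[0.001,0,0],[0,0,0]]' --twist '[[0,0,0],[0,0,0],[0,0,0],[0,0,0],[0,0,0],[0,0,0],[0,0,0],[0,0,0],[0,0,0],[0,0,0],[0,0,0],[0,0,0],[0,0,0],[0,0,0],[0,0,0],[0,0,0],[0,0,0]]'

```text
clock: 11.05
position: [0.5528, 0.0632, 0.0576]
tool_rot: [-3.142, -0.0, 1.422]
force: [-0.3, -1.4, -2.8]
grip_width: 0.0112
finger_force: 60.1
```

Run:
```python
from h import *
g=bot.grab_frame("scene"); s=bot.observe(); print(s["position"].round(4),s["force"].round(2),s["moment"].round(2),s["tool_rot"])
im=cv2.resize(g["img"][130:230,235:385],None,fx=5,fy=5,interpolation=3)
cv2.imwrite("pics/c5.png",im[:,:,::-1])
```

```text
[0.5528 0.063  0.0576] [-0.31 -0.16 -2.09] [-0.01  0.04 -0.02] [3.14159112e+00 2.66098726e-05 1.42180611e+00]
```

View pics/c5.png

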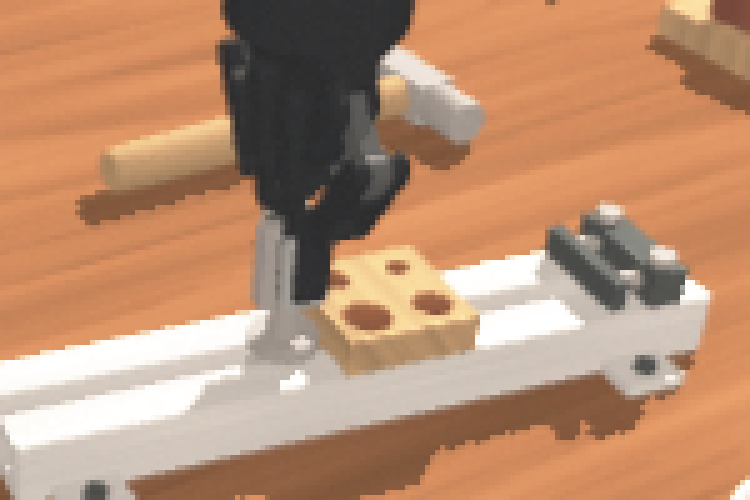

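>>> apply_moves --claw '[0.0,0.0,0.0,0.0,0.0,0.0,0.0,0.0,0.0,0.0,0.0,0.0,0.0]' --xyz '[[0.003,0,0],[0.003,0,0],[0.004,0,0],[0.004,0,0],[0.004,0,0],[0.004,0,0],[0.004,0,0],[0.004,0,0],[0.004,0,0],[0.004,0,0],[0.004,0,0],[0.003,0,0],[0,0,0]]' --twist '[[0,0,0],[0,0,0],[0,0,0],[0,0,0],[0,0,0],[0,0,0],[0,0,0],[0,0,0],[0,0,0],[0,0,0],[0,0,0],[0,0,0],[0,0,0]]'

```text
clock: 12.4
position: [0.5595, 0.1081, 0.0575]
tool_rot: [-3.142, -0.0, 1.422]
force: [-0.4, -0.3, -1.9]
grip_width: 0.0113
finger_force: 60.1
```

Run:
```python
from h import *
g=bot.grab_frame("scene"); s=bot.observe(); print(s["position"].round(4),s["force"].round(2),s["moment"].round(2),s["tool_rot"])
im=cv2.resize(g["img"][130:230,235:385],None,fx=5,fy=5,interpolation=3)
cv2.imwrite("pics/c6.png",im[:,:,::-1])
```

```text
[0.5594 0.1078 0.0575] [ 0.37  0.23 -1.85] [-0.05  0.06 -0.03] [-3.14151421e+00 -7.94404013e-05  1.42211493e+00]
```

View pics/c6.png

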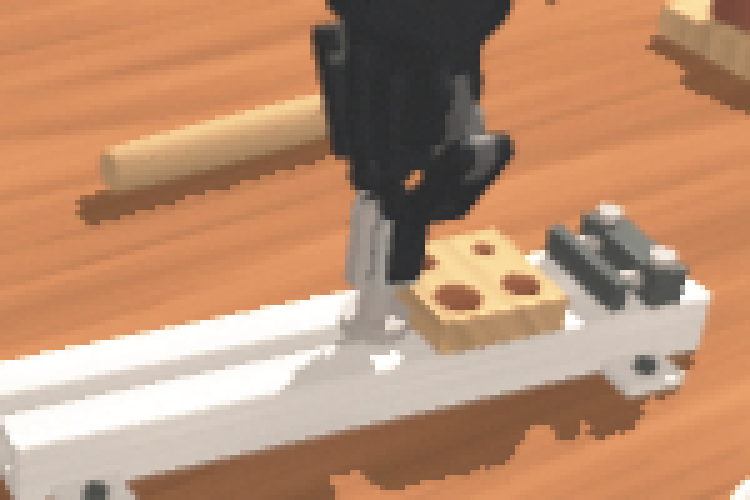

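>>> apply_moves --claw '[0.0,0.0,0.0,0.0,0.0,0.0]' --xyz '[[0.003,0,0],[0.003,0,0],[0.003,0,0],[0.003,0,0],[0.002,0,0],[0.002,0,0]]' --twist '[[0,0,0],[0,0,0],[0,0,0],[0,0,0],[0,0,0],[0,0,0]]'

```text
clock: 13.05
position: [0.5618, 0.1235, 0.0576]
tool_rot: [-3.142, 0.0, 1.422]
force: [0.6, -0.2, -2.7]
grip_width: 0.0109
finger_force: 60.1
```

>>> apply_moves --claw '[0.0,0.0,0.0]' --xyz '[[0.002,0,0],[0.001,0,0],[0.001,0,0]]' --twist '[[0,0,0],[0,0,0],[0,0,0]]'

```text
clock: 13.35
position: [0.5624, 0.1274, 0.0576]
tool_rot: [3.142, 0.0, 1.422]
force: [-0.2, -0.5, -3.0]
grip_width: 0.0109
finger_force: 60.1
```

>>> apply_moves --claw '[0.0,0.0,0.0]' --xyz '[[0.001,0,0],[0.001,0,0],[0.001,0,0]]' --twist '[[0,0,0],[0,0,0],[0,0,0]]'

```text
clock: 13.65
position: [0.5629, 0.1303, 0.0576]
tool_rot: [3.142, 0.0, 1.422]
force: [0.7, -0.8, -1.8]
grip_width: 0.0114
finger_force: 60.1
```

>>> apply_moves --claw '[0.0,0.0,0.0]' --xyz '[[0.001,0,0],[0.001,0,0],[0.001,0,0]]' --twist '[[0,0,0],[0,0,0],[0,0,0]]'

```text
clock: 13.95
position: [0.5633, 0.1333, 0.0576]
tool_rot: [-3.142, 0.0, 1.422]
force: [-0.8, -0.4, -3.1]
grip_width: 0.0113
finger_force: 60.1
```

>>> apply_moves --claw '[0.0,0.0,0.0]' --xyz '[[0.001,0,0],[0.001,0,0],[0.001,0,0]]' --twist '[[0,0,0],[0,0,0],[0,0,0]]'

```text
clock: 14.25
position: [0.5638, 0.1354, 0.0576]
tool_rot: [3.141, 0.001, 1.421]
force: [-0.9, -6.9, -0.7]
grip_width: 0.0116
finger_force: 60.1
```

>>> apply_moves --claw '[0.0,0.0,0.0]' --xyz '[[0,0,0.0005],[0,0,0.0003],[0,0,0]]' --twist '[[0,0,0],[0,0,0],[0,0,0]]'

```text
clock: 14.55
position: [0.5638, 0.1354, 0.057]
tool_rot: [3.141, 0.001, 1.421]
force: [-1.2, -5.8, 2.8]
grip_width: 0.0114
finger_force: 61.1
```

```bash
cat > r.py <<'E'
from h import *
F=[];M=[]
for i in range(3):
    bot.grab_frame("scene"); s=bot.observe(); F.append(s["force"]); M.append(s["moment"])
print(s["position"].round(4),"F",np.mean(F,0).round(2),"M",np.mean(M,0).round(2),"rot",s["tool_rot"].round(4),"t",s["clock"],"w",s["grip_width"],s["finger_force"],"q7",s["qpos"][6])
f=np.mean(F,0); u=np.radians(81.5); print("along rail",f[:2]@[np.cos(u),np.sin(u)],"across",f[:2]@[-np.sin(u),np.cos(u)])
E
python3 r.py
```

```text
[0.5639 0.1354 0.0571] F [-1.03 -5.65  2.82] M [-1.32  0.33  0.02] rot [3.1413e+00 7.0000e-04 1.4211e+00] t 14.7 w 0.011250206617707521 61.14072561264038 q7 0.0012577201084210709
along rail -5.742059572815874 across 0.1821459281456269
```

>>> apply_moves --claw '[0.0,0.0,0.0,0.0]' --xyz '[[0.001,0,0],[0.001,0,0],[0,0,0],[0,0,0]]' --twist '[[0,0,0],[0,0,0],[0,0,0],[0,0,0]]' --force 90

```text
clock: 15.1
position: [0.5641, 0.1363, 0.057]
tool_rot: [3.141, 0.002, 1.42]
force: [-3.1, -10.6, 5.2]
grip_width: 0.0113
finger_force: 87.6
```

```bash
python3 r.py
```

```text
[0.5641 0.1363 0.057 ] F [ -2.55 -10.62   5.3 ] M [-2.61  0.59  0.01] rot [3.1413e+00 1.9000e-03 1.4203e+00] t 15.25 w 0.010926883988070924 87.57267594337463 q7 -0.0020308793290966624
along rail -10.88325370812537 across 0.9474808102808254
```

>>> apply_moves --claw '[0.0,0.0,0.0,0.0,0.0,0.0]' --xyz '[[0,0.00035,0],[0,0.00035,0],[0,0.00035,0],[0,0.00035,0],[0,0.00035,0],[0,0,0]]' --twist '[[0,0,0.1],[0,0,0.1],[0,0,0.1],[0,0,0.1],[0,0,0.1],[0,0,0]]'

```text
clock: 15.85
position: [0.5647, 0.1367, 0.057]
tool_rot: [-3.141, 0.002, 0.918]
force: [-9.3, -7.0, 12.6]
grip_width: 0.0107
finger_force: 89.6
```

```bash
python3 r.py
```

```text
[0.5648 0.1367 0.057 ] F [-8.9  -6.22 11.21] M [-1.63  2.11 -0.  ] rot [-3.1406e+00  1.8000e-03  9.2110e-01] t 16.0 w 0.010942412435756848 89.57961916923523 q7 -0.37861887851502013
along rail -7.464003339927514 across 7.8783219816362955
```

>>> apply_moves --claw '[0.0,0.0,0.0]' --xyz '[[-0.0001,-0.0009,0],[-0.0001,-0.0009,-0.0003],[0,0,0]]' --twist '[[0,0,0],[0,0,0],[0,0,0]]'

```text
clock: 16.3
position: [0.5638, 0.137, 0.0571]
tool_rot: [3.141, 0.002, 0.921]
force: [-2.9, -8.2, -0.2]
grip_width: 0.0111
finger_force: 88.1
```

```bash
python3 r.py
```

```text
[0.5637 0.137  0.0571] F [-3.21 -8.74  0.87] M [-2.21  0.7   0.07] rot [3.1411e+00 1.8000e-03 9.2080e-01] t 16.45 w 0.01115630226480294 88.13047170639038 q7 -0.3798537141794299
along rail -9.118109770818627 across 1.8808792223693147
```

>>> apply_moves --claw '[0.0,0.0,0.0,0.0,0.0]' --xyz '[[0.0002,-0.0001,0.0001],[0,0,0],[0,0,0],[0,0,0],[0,0,0]]' --twist '[[0,0,0.1],[0,0,0.1],[0,0,0.1],[0,0,0.1],[0,0,0]]'

```text
clock: 16.95
position: [0.5641, 0.1359, 0.057]
tool_rot: [3.138, 0.002, 0.516]
force: [-1.8, -16.1, 2.5]
grip_width: 0.011
finger_force: 88.9
```

```bash
python3 r.py
```

```text
[0.5641 0.136  0.0571] F [ -2.12 -15.41   1.17] M [-3.69  0.4   0.05] rot [3.1385e+00 1.7000e-03 5.1990e-01] t 17.1 w 0.01129159212479039 88.6637556552887 q7 -0.6903845027315395
along rail -15.55812589721602 across -0.18128328175480046
```

>>> apply_moves --claw '[0.0,0.0,0.0,0.0,0.0]' --xyz '[[-0.0007,0.0009,0],[0,0.0003,0],[0,0.0003,0],[0,0.0003,0],[0,0,0]]' --twist '[[0,0,0],[0,0,0.1],[0,0,0.1],[0,0,0.1],[0,0,0]]'

```text
clock: 17.6
position: [0.5644, 0.1342, 0.057]
tool_rot: [3.138, 0.0, 0.217]
force: [-2.4, -13.5, 1.7]
grip_width: 0.0111
finger_force: 89.7
```

```bash
python3 r.py
```

```text
[0.5644 0.1342 0.0571] F [ -1.58 -14.5   -0.19] M [-3.44  0.21 -0.04] rot [3.1382e+00 4.0000e-04 2.2000e-01] t 17.75 w 0.010778492065548153 89.32459473609924 q7 -0.9256954087426186
along rail -14.577947030126206 across -0.5853206910271951
```

>>> apply_moves --claw '[0.0,0.0,0.0,0.0,0.0,0.0]' --xyz '[[-0.0003,0.0008,0],[0,0.0003,0],[0,0.0003,0],[0,0.0003,0],[0,0.0003,0],[0,0,0]]' --twist '[[0,0,0],[0,0,0.092],[0,0,0.093],[0,0,0.093],[0,0,0.093],[0,0,0]]'

```text
clock: 18.35
position: [0.5644, 0.1323, 0.0571]
tool_rot: [3.138, -0.001, -0.154]
force: [-1.2, -13.2, 0.1]
grip_width: 0.011
finger_force: 90.0
```

```bash
python3 r.py
```

```text
[0.5644 0.1324 0.0571] F [ -1.31 -13.73  -0.26] M [-3.32  0.17 -0.03] rot [ 3.1383e+00 -9.0000e-04 -1.5090e-01] t 18.5 w 0.010921641787295351 89.55998539924622 q7 -1.2252013054806623
along rail -13.772688571061849 across -0.7330494845196986
```

>>> apply_moves --claw '[0.0,0.0,0.0,0.0]' --xyz '[[0,0.0003,0],[0,0.0003,0],[0,0,0],[0,0,0]]' --twist '[[0,0,0],[0,0,0],[0,0,0],[0,0,0]]'

```text
clock: 18.9
position: [0.5643, 0.1323, 0.0571]
tool_rot: [3.139, -0.001, -0.151]
force: [-0.0, -10.9, -1.6]
grip_width: 0.0111
finger_force: 89.5
```

```bash
python3 r.py
```

```text
[0.5643 0.1323 0.0571] F [ -0.66 -11.51  -1.15] M [-2.71  0.03  0.01] rot [ 3.1391e+00 -8.0000e-04 -1.5050e-01] t 19.05 w 0.010836367307323597 89.5116126537323 q7 -1.2240044785385948
along rail -11.479451009164581 across -1.0517635840749051
```

>>> apply_moves --claw '[0.02,0.04,0.04,0.04,0.04]' --xyz '[[0,0,0],[0,0,0],[0,0,0],[0,0,0],[0,0,0]]' --twist '[[0,0,0],[0,0,0],[0,0,0],[0,0,0],[0,0,0]]'

```text
clock: 19.55
position: [0.5643, 0.1344, 0.057]
tool_rot: [-3.141, -0.0, -0.149]
force: [0.2, 0.1, -0.1]
grip_width: 0.0397
finger_force: 0.0
```

>>> apply_moves --claw '[0.04,0.04,0.04,0.04,0.04,0.04,0.04,0.04,0.04,0.04,0.04,0.04]' --xyz '[[0,0,-0.005],[0,0,-0.01],[0,0,-0.02],[0,0,-0.03],[0,0,-0.03],[0,0,-0.03],[0,0.03,-0.03],[0,0.04,0],[0,0.04,0],[0,0.04,0],[0,0.04,0],[0,0,0]]' --twist '[[0,0,0],[0,0,0],[0,0,0],[0,0,0],[0,0,0],[0,0,0],[0,0,0],[0,0,0],[0,0,0],[0,0,0],[0,0,0],[0,0,0]]'

```text
clock: 20.75
position: [0.5348, -0.059, 0.2135]
tool_rot: [3.141, -0.002, -0.156]
force: [-0.5, 0.6, -0.2]
grip_width: 0.0401
finger_force: 0.0
```

Run:
```python
from h import *
go()
g=bot.grab_frame("scene"); f=bot.grab_frame("top")
a=cv2.resize(g["img"][130:230,235:385],None,fx=5,fy=5,interpolation=3)[:,:750]; b=cv2.resize(f["img"][165:231,110:270],None,fx=4,fy=4,interpolation=3)
im=np.zeros((600,800,3),np.uint8); im[:330,:495]=cv2.resize(a,(495,330)); im[332:332+264,:640]=b
c=cv2.resize(g["img"][150:205,290:365],None,fx=4,fy=4,interpolation=3); im[:220,498:798]=c
cv2.imwrite("pics/c7.png",im[:,:,::-1])
```

```text
now [ 0.5348 -0.059   0.2135] yaw -8.95 rp [ 3.141e+00 -2.000e-03] F [-0.48  0.63 -0.19] t 20.75 w 0.04008163334025311 q7 -1.0586795544175274
```

View pics/c7.png

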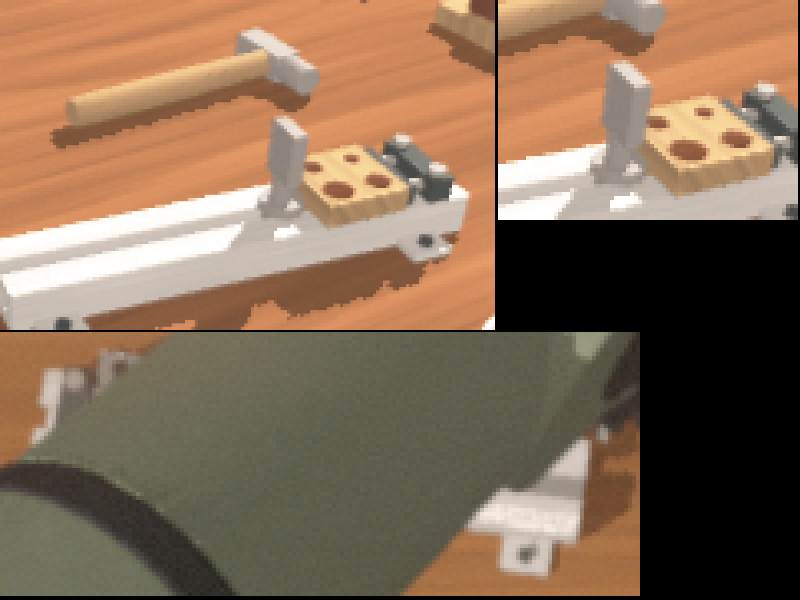

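The wing now stands upright and crosswise at about (288,155) in the overview. The collar is against the block and the block is against the sprung pad. The gripper is well clear, and the hammer, the only bystander in view, has not moved.

```bash
python3 -c "
from workcell import bot
print(bot.job_done())"
```

```text
the job is handed in; nothing more can be done
None
```

The stud is locked crosswise in the rail with the block clamped against the sprung stop, and I handed the job in at about 21 s; the push read 10.9 N before the turn and 11.5 N at release, with a highest reading of about 16 N partway through the turn.

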